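# Select the green vacuum line and start the pump

## Robot

A 6-joint arm with a two-finger parallel gripper is mounted at the origin on the work surface. World frame = base frame: x ahead of the robot, y to its left, z up, the work surface at z = 0. Lengths are in m, angles in rad, forces in N, time in s.
With the tool pointing down it reaches from about 0.4 to 0.825 m from the base axis. Payload 7 kg.
Tool frame: the origin (TCP) lies between the finger pads; the fingertips stand 8 mm ahead of it and the grasp point (between the pads) lies 11 mm behind it (arm.finger_overhang is the distance from the TCP to the fingertips, in m); z points along the fingers, y is the line along which they close (so a half turn about z gives the same grasp; the last joint's range is limited). The gripper opens to 88 mm and grips with 3 to 60 N. Pads are 19 mm wide; open, the fingers measure 130 mm over their backs; the gripper's body (78 mm by 193 mm) begins 47 mm behind the grasp point.
Start: joints at [-0.898, 0.359, 0.012, 0, -1.224, -0.288], TCP at [0.253, -0.626, 0.235] pointing down, gripper open.
Joint ranges: [-3.07, 3.07], [-1.43, 2.12], [-1.02, 1.25], [-3.03, 1.67], [-3.05, -0], [-3.03, 3.03]. Speed limits (rad/s): [2.39, 2.39, 3.01, 3.14, 3.14, 3.14].

## Interface

Orientations are given as [roll, pitch, yaw] about the fixed x, y, z axes, in that order (R = Rz(yaw) Ry(pitch) Rx(roll)).
In Python, from station import arm gives the robot as it stands.
- The arm moves only by the tool move_arm, never from a script. Its argument "rows" is text: rows parted by semicolons, each of 7 numbers parted by spaces: the turn, a rotation vector about the tool's x, y, z in degrees, then the shift along the tool's x, y, z in m, then the finger opening in m, from 0 to 0.0876. A call has 1 to 8 rows; each row shifts and turns the commanded pose from where the row before left it, along the tool's axes as they then stand; what a row does not reach is not made up. A row lasts 1/8 s, in which the tool goes at most 62.5 mm and 10.7 degrees, less where a joint would pass 70% of its speed; a pose out of reach is approached as far as the arm can. A call is refused whole if a number of a shift passes 0.0625 or a number of a turn 10.7, either way. A call with a gripper value outside its range is refused whole. The fingers move at their own pace and stop on an object; "squeeze" is the grip in N (left out, the last holds). Time passes only in rows, so rows that do not move let the fingers close. It gives the time, the measured TCP pose, the force, the opening and the grip force at its end, in the units of the state.
- arm.get_state(): the state, without advancing time (a new reading comes with each control period).
- arm.grab_frame(name): name is "side" or "top"; returns (picture, depth): 384x512x3 uint8, blue, green, red; 384x512 float32, m along the optical axis (not along the pixel's ray), 0 where there is no reading.
- arm.camera_model(name): a dict with "mtx" (3x3 intrinsics, pixels), "camera_from_world" (4x4, takes a point from world to camera coordinates). Camera axes: x right, y down, z forward; pixel columns grow to the right and rows downward; lengths in m; the calibration is good to about 2 mm. A picture is of the moment at which its call begins. camera_model takes no time and is no camera call.
- arm.job_done(): hands the job in; it is judged then, once.
The state is a dict: "t": time; "q": joint angles; "qd": joint speeds; "joint_efforts": joint torques, N m; "eef_pos": TCP position; "ee_rot": TCP orientation; "force": force on the tool from outside, world axes, zero at the start; "moment": the same for the moment, N m; "width": finger opening in m; "gripper_force": force on a finger pad.
Only numpy, scipy, OpenCV 4.12 (cv2) and the standard library are available. Lean on these libraries where they do the work, as an engineer would, in place of code of your own. Each camera call takes 0.05 s, during which the arm holds its last target. There are 200 camera calls.

## Task

With one fingertip, push the selector arm of the vacuum drying station round until it points straight at the green filter, and then press the red start button on the grey control pod down. Do not start the pump before the arm points at green, do not pinch the arm between the fingers, and leave the filters and everything else on the bench standing where they are.

Things in the scene. Friction and masses are not known exactly. Their poses are not given: they have to be found in the camera images.
- station: Vacuum drying station: fixed white box, 300 x 300 mm, 50 mm high, green strip along its front face; position and yaw vary. Origin: centre of its underside; x points from its front (robot's side) to its back, z up. On its flat top are the selector arm and four ports, 115 mm from the centre, at 75 and 130 degrees either side of the direction to the front.
- hub (a point): Centre of the station's flat top (50 mm above the bench), on the selector's turning axis. From 25 to 90 mm from it the top is free of all but the selector arm. Each port is an aluminium collar 44 mm across, 5 mm high, in which a filter (32 mm foot) stands loose.
- selector (a joint): Selector arm's angle about the vertical axis through hub, rad, positive counter-clockwise from above; 0: it points to the station's front (-x). Stops at -2.6 and 2.6. Starts within -0.6 to 0.6; ports at about 1.31, 2.27, -1.31, -2.27 (the stops bar the way round the back). It neither coasts nor springs back: friction 0.12 N m (2 N at 60 mm) keeps it where it is left.
- pointer_tip (a point): Free end of the selector arm, on its middle line, 85 mm from the axis, 17 mm above the station's top; x points outward along the arm, y to its left, z up. The arm: straight black bar, yellow stripe on its outer half, 14 mm wide, underside 8 mm and upper side 26 mm above the station's top, from a round black hub (36 mm across, 30 mm high) out to 85 mm.
- green_center (a point): Middle of the green filter, 16 mm above the station's top: a round disc 40 mm across with a narrow stub on top, 32 mm high in all, standing loose in one of the four ports (which one varies).
- start (a joint): Travel of the red start button on the pod, m: 0 up, 0.006 fully down; a spring returns it, fully down takes 5 N.
- start_top (a point): Centre of the top face of the red start button (32 mm across), pressed straight down. It sits in a black housing on a fixed grey control pod 110 x 90 x 35 mm, to the right of the station.
- white_center (a point): Middle of the white filter, 16 mm above the station's top; the same shape as the green one, in another port. Leave it alone.
- blue_center (a point): Middle of the blue filter, 16 mm above the station's top; the same shape as the green one, in another port. Leave it alone.
- orange_center (a point): Middle of the orange filter, 16 mm above the station's top; the same shape as the green one, in another port. Leave it alone.
- spray_c (a point): Middle of a clear bottle with a green cap, 52 mm across, 130 mm high, standing left of the station. Leave alone.
- jar_c (a point): Middle of a glass jar with a white cap, 64 mm across, 70 mm high, left of the station. Leave alone.
- dish_c (a point): Middle of a clear open dish, 90 mm across, 16 mm high, beyond the pod. Leave alone.
- driver_grip (a point): Grip of a small screwdriver, 140 mm long, lying to the right of the pod. Leave alone.
- case_c (a point): Middle of a grey hearing-aid case, 75 x 50 x 31 mm, left of the station. Leave alone.
There are look-alikes about, which are no part of the job. Leave any yellow look-alike of the part that bears white_center alone. There is more than one size of the part that bears blue_center; the job needs the smallest.

How it is judged:
On the way, in this order (a step that is already met when the one before it is completed fails the run):
1. the selector arm points at the green filter and has come to rest (y of green_center in the frame of pointer_tip between -0.012 and 0.012 m and x of green_center in the frame of pointer_tip above 0 m and velocity of joint selector between -0.05 and 0.05 rad/s), for 0.2 s.
2. the start button is pressed down, the arm still pointing at the green filter (value of joint start above 0.004 m and y of green_center in the frame of pointer_tip between -0.012 and 0.012 m and x of green_center in the frame of pointer_tip above 0 m), for 0.1 s.
At the end, for the whole second after the job is handed in: The selector arm is at rest and its middle line, carried outward, passes within 12 mm of the green filter's centre (about 6 degrees); the start button was pressed at least 4 mm down after that and is up again; the filters stand upright in their ports (all of step 1 and value of joint start below 0.002 m and angle between each of green_center, white_center, blue_center, orange_center's own z axis and vertical below 0.15 rad); the robot touches nothing.
It fails at once if the start button is pressed while the arm does not point at the green filter (value of joint start above 0.003 m and not (y of green_center in the frame of pointer_tip between -0.012 and 0.012 m and x of green_center in the frame of pointer_tip above 0 m)).
It fails at once if the selector arm is pinched: both of its sides are pressed by the fingers at once (contact force between the fingers and selector_c3 above 0.5 N and contact force between the fingers and selector_c4 above 0.5 N).
It fails at once if a filter is lifted or shifted out of its port (moved more than 8 mm) (distance of any of green_center, white_center, blue_center, orange_center from where it was at the start of the episode above 0.008 m).
It fails at once if another loose thing on the bench is moved more than 20 mm (distance of any of spray_c, jar_c, dish_c, driver_grip, case_c from where it was at the start of the episode above 0.02 m).
It also fails if it takes over 51 s, if anything falls off the work surface, if the arm or the gripper's body presses on something with over 40 N, if the wrist force passes 120 N, or if a joint passes its speed limit or range.

## Working session

There is one attempt and no reset: what is moved stays moved. The work goes in short steps, Python scripts to look and compute and a tool call to move; the robot and the scene stay as the last step left them, time stands still between calls to the robot, and variables do not carry over. Pictures are saved under pics/ and viewed, at most 10 in all, crops included, and the job is handed in when it is done.

Besides the shell and the picture viewer there is one more tool, called by a JSON object that holds its "op" and its "data", one argument or row to a line. move_arm: Moves the arm, as the interface text tells. Its arguments: {"type":"object","properties":{"rows":{"type":"string"},"squeeze":{"type":"number"}},"required":["rows"]}

```bash
mkdir -p pics
cat > h.py <<'E'
import numpy as np, cv2
from station import arm
def ray(name,u,v,z):
    m=arm.camera_model(name);K=m["mtx"];T=np.array(m["camera_from_world"]);R=T[:3,:3];c=-R.T@T[:3,3]
    d=R.T@np.linalg.inv(K)@np.array([u,v,1.]);return c+d*(z-c[2])/d[2]
def pix(name,p):
    m=arm.camera_model(name);q=np.array(m["camera_from_world"])@np.append(p,1);q=np.array(m["mtx"])@q[:3];return q[:2]/q[2]
def pts(name,depth):
    m=arm.camera_model(name);K=np.array(m["mtx"]);T=np.array(m["camera_from_world"])
    v,u=np.mgrid[:384,:512];r=np.stack([(u-K[0,2])/K[0,0],(v-K[1,2])/K[1,1],np.ones_like(u)],-1)*depth[...,None]
    return (r-T[:3,3])@T[:3,:3]
E
python3 - <<'E'
from h import *
for n in("top","side"):
    p,d=arm.grab_frame(n);cv2.imwrite(f"pics/{n}.png",p);np.save(n+"_d",d)
a=np.vstack([cv2.imread("pics/top.png")]);cv2.imwrite("pics/top_b.png",cv2.resize(a,(800,600)))
print(arm.get_state())
for n in("top","side"): 
    T=np.array(arm.camera_model(n)["camera_from_world"]);print(n,-T[:3,:3].T@T[:3,3])
E
```

```text
{'t': 0.1, 'q': array([-8.97940325e-01,  3.59300161e-01,  1.11465750e-02, -2.92702486e-04,
       -1.22406084e+00, -2.88067436e-01]), 'qd': array([ 0.00048307, -0.0013483 ,  0.00307092,  0.00206082,  0.00224359,
        0.00022349]), 'joint_efforts': array([-1.49534964e-03, -5.84159768e+01,  2.93750060e+01,  7.01540977e+00,
        1.01879615e-02, -9.84885355e-05]), 'eef_pos': array([ 0.25316861, -0.62527852,  0.23372727]), 'ee_rot': array([ 3.14015481e+00, -1.39080489e-04, -2.75690365e+00]), 'force': array([-0.84337   , -0.06996827, -0.43925559]), 'moment': array([ 0.04314336, -0.0220706 ,  0.01469428]), 'gripper_force': 0.0, 'width': 0.08772284940941974}
top [0.33448603 0.02072784 1.3042348 ]
side [ 0.5175667  -1.0022915   0.86883594]
```

View pics/top_b.png

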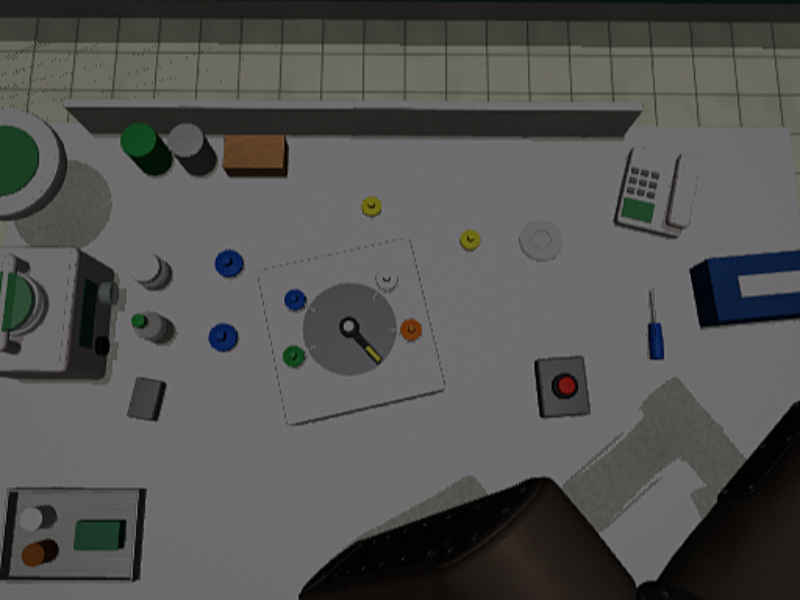

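View pics/side.png

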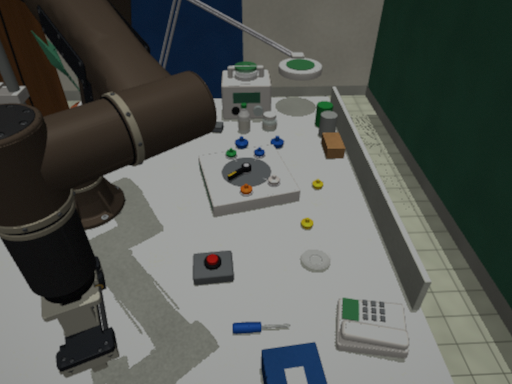

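The top view (800 px scale) shows the station, with the hub at (349,327) and the arm's yellow end at (378,360). The green filter is at (293,356), blue at (295,300), white at (386,281) and orange at (411,330). The red button is at (566,385).

- **Yellow discs:** the ones at (371,206) and (470,240) are look-alikes.
- **Large blue discs:** the ones at (229,263) and (222,337) are look-alikes. The smallest blue, at (295,300), is the one in a port.
- **Green:** the only green filter is at (293,356), standing in the front-left port.

Next I measure from both views and confirm with a crop.

```bash
cat > m.py <<'E'
from h import *
def blob(img,lo,hi,box):
    x0,y0,x1,y1=box;m=np.zeros(img.shape[:2],np.uint8)
    m[y0:y1,x0:x1]=cv2.inRange(cv2.cvtColor(img,cv2.COLOR_BGR2HSV),lo,hi)[y0:y1,x0:x1]
    n,l,s,c=cv2.connectedComponentsWithStats(m);i=1+np.argmax(s[1:,4]);return c[i],s[i,4],l==i
E
python3 - <<'E'
from m import *
im={n:cv2.imread(f"pics/{n}.png") for n in("top","side")};P={n:pts(n,np.load(n+"_d.npy")) for n in im}
C={"green":((45,100,40),(80,255,255)),"red":((0,150,70),(5,255,255)),"yellow":((22,110,60),(35,255,255)),"orange":((6,150,90),(18,255,255)),"blue":((105,150,50),(130,255,255))}
B={"top":(165,150,390,265),"side":(195,140,300,275)}
def tri(a,b):
    A=[];
    r=[]
    for n,p in(("top",a),("side",b)):
        m=arm.camera_model(n);M=np.array(m["mtx"])@np.array(m["camera_from_world"])[:3];r.append(M)
    X=cv2.triangulatePoints(r[0],r[1],np.array(a,float).reshape(2,1),np.array(b,float).reshape(2,1)).ravel();return X[:3]/X[3]
for k,(lo,hi) in C.items():
    bx=dict(B)
    if k=="blue": bx={"top":(175,180,200,205),"side":(252,145,266,158)}
    if k=="yellow": bx={"top":(220,205,260,240),"side":(220,160,250,182)}
    a=blob(im["top"],lo,hi,bx["top"]);b=blob(im["side"],lo,hi,bx["side"])
    print(k,a[0].round(1),a[1],b[0].round(1),b[1],"tri",tri(a[0],b[0]).round(4),"depth med top",np.median(P["top"][a[2]],0).round(4),"max z",P["top"][a[2]][:,2].max().round(4),"side max",P["side"][b[2]][:,2].max().round(4))
# station top outline from depth
p=P["top"];m=((p[...,2]>.042)&(p[...,2]<.062)&(p[...,0]>.2)&(p[...,0]<.85)&(abs(p[...,1])<.35)).astype(np.uint8)
n,l,s,c=cv2.connectedComponentsWithStats(m);i=1+np.argmax(s[1:,4]);q=p[l==i]
r=cv2.minAreaRect(q[:,:2].astype(np.float32));print("station",r,np.median(q[:,2]))
# dark hub / arm
g=im["top"];d=cv2.inRange(g,(0,0,0),(40,40,40));d[:200]=0;d[245:]=0;d[:,:214]=0;d[:,250:]=0
n,l,s,c=cv2.connectedComponentsWithStats(d);i=1+np.argmax(s[1:,4]);print("hub dark",c[i],s[i]);
cv2.imwrite("pics/crop1.png",cv2.resize(g[145:280,160:390],None,fx=3.4,fy=3.4,interpolation=cv2.INTER_CUBIC))
E
```

```text
green [187.5 227.7] 137 [230.8 152.8] 57 tri [0.4807 0.207  0.0569] depth med top [0.4783 0.2045 0.0679] max z 1.3042 side max 0.8688
red [362.3 246.2] 90 [211.9 258.6] 90 tri [ 0.4309 -0.2986  0.0493] depth med top [ 0.4305 -0.296   0.0571] max z 1.3042 side max 0.0567
yellow [238.1 225.6] 33 [231.7 173.4] 25 tri [0.4855 0.0601 0.0706] depth med top [0.4845 0.0602 0.0758] max z 0.082 side max 0.0759
orange [262.7 210.4] 119 [245.8 188.7] 85 tri [ 0.532  -0.0106  0.0583] depth med top [ 0.5309 -0.0108  0.0681] max z 0.0847 side max 0.8688
blue [188.2 191.4] 125 [258.8 152. ] 52 tri [0.5873 0.2087 0.0563] depth med top [0.5839 0.2063 0.0685] max z 0.0831 side max 0.0785
station ((0.5356386303901672, 0.10480138659477234), (0.30044275522232056, 0.3001444339752197), 13.222931861877441) 0.0501454573505963
hub dark [228.11309524 214.82142857] [217 203  28  30 168]
```

View pics/crop1.png

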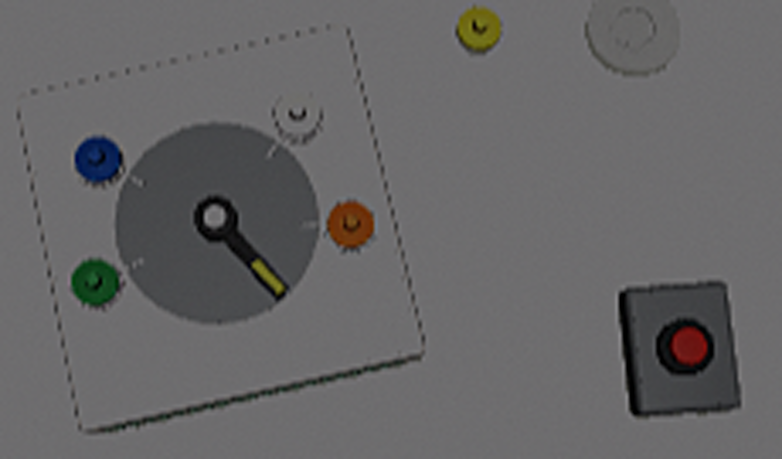

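The crop confirms the green filter at crop (96,283), in the front-left port. Its position is about (0.481, 0.207), which matches the geometry of hub (0.536, 0.105) and yaw 13.2°. The selector points along about 221.7° and must swing clockwise to about 118.2°. I'll move over now with the fingers closed.

{"op": "move_arm", "data": {
  "rows": "0 0 0 -0.0418 0.0431 0 0; 0 0 0 -0.0418 0.0431 0 0; 0 0 0 -0.0418 0.0431 0 0; 0 0 0 -0.0418 0.0431 0 0; 0 0 0 -0.0418 0.0431 0 0; 0 0 0 -0.0418 0.0431 0 0; 0 0 0 -0.0418 0.0431 0 0; 0 0 0 -0.0418 0.0431 0 0",
  "squeeze": 5
}}

```text
t: 1.1
eef_pos: [0.4341, -0.1786, 0.2346]
ee_rot: [-3.142, 0.0, -2.757]
force: [1.7, -0.9, -0.3]
width: 0.0131
gripper_force: 0.0
```

{"op": "move_arm", "data": {
  "rows": "0 0 0 -0.0418 0.0431 0 0; 0 0 0 -0.0418 0.0431 0 0; 0 0 0 -0.0418 0.0431 0 0; 0 0 0 -0.0418 0.0431 0 0; 0 0 -10.5 0 0 0 0; 0 0 -10.5 0 0 0 0"
}}

```text
t: 1.85
eef_pos: [0.524, 0.043, 0.2339]
ee_rot: [3.141, -0.001, -2.383]
force: [0.3, -0.8, -0.9]
width: 0.0009
gripper_force: 0.0
```

```bash
python3 -c "
from station import arm
s=arm.get_state();print(s['q'],s['eef_pos'],s['ee_rot'])"
```

```text
[ 4.55222795e-01  1.13846641e-01 -3.14498330e-01 -2.14348360e-04
 -1.14389730e+00 -1.26693561e+00] [0.52395169 0.04301454 0.2338639 ] [ 3.14097396e+00 -1.32137240e-03 -2.38259763e+00]
```

{"op": "move_arm", "data": {
  "rows": "0 0 -10.5 0 0 0 0; 0 0 -10.5 0 0 0 0; 0 0 -10.5 0 0 0 0; 0 0 -10.5 0 0 0 0; 0 0 -10.5 0 0 0 0; 0 0 -10.5 0 0 0 0; 0 0 -10.5 0 0 0 0; 0 0 -10.5 0 0 0 0"
}}

```text
t: 2.85
eef_pos: [0.5238, 0.042, 0.2342]
ee_rot: [3.141, 0.0, -0.918]
force: [-0.2, -0.1, -0.7]
width: 0.0004
gripper_force: 0.0
```

{"op": "move_arm", "data": {
  "rows": "0 0 -10.5 0 0 0 0; 0 0 -10.5 0 0 0 0; 0 0 -10.5 0 0 0 0; 0 0 -10.5 0 0 0 0; 0 0 -10.5 0 0 0 0; 0 0 -10.5 0 0 0.03 0; 0 0 -10.5 0 0 0.04 0; 0 0 -10.5 0 0 0.04 0"
}}

```text
t: 3.85
eef_pos: [0.5239, 0.042, 0.1235]
ee_rot: [-3.141, -0.0, 0.548]
force: [-0.0, 0.0, -0.1]
width: 0.0
gripper_force: 0.0
```

{"op": "move_arm", "data": {
  "rows": "0 0 -10.5 0 0 0.01 0; 0 0 0 0 0 0 0"
}}

```text
t: 4.1
eef_pos: [0.5234, 0.0417, 0.1135]
ee_rot: [-3.141, 0.003, 0.724]
force: [0.2, 0.4, 0.0]
width: 0.0006
gripper_force: 0.0
```

Run:
```python
from h import *
s=arm.get_state();print(s['q'],s['eef_pos'],s['ee_rot'])
for n,b in(("side",(195,110,300,215)),):
    p,d=arm.grab_frame(n);x0,y0,x1,y1=b;cv2.imwrite(f"pics/s2.png",cv2.resize(p[y0:y1,x0:x1],None,fx=5,fy=5,interpolation=cv2.INTER_CUBIC))
```

```text
[ 4.53431891e-01  2.30048107e-01 -4.76645516e-01 -1.28805373e-04
 -8.66766834e-01  1.84124502e+00] [0.52336527 0.04171334 0.11346659] [-3.14078649e+00  2.54112531e-03  7.23798101e-01]
```

View pics/s2.png

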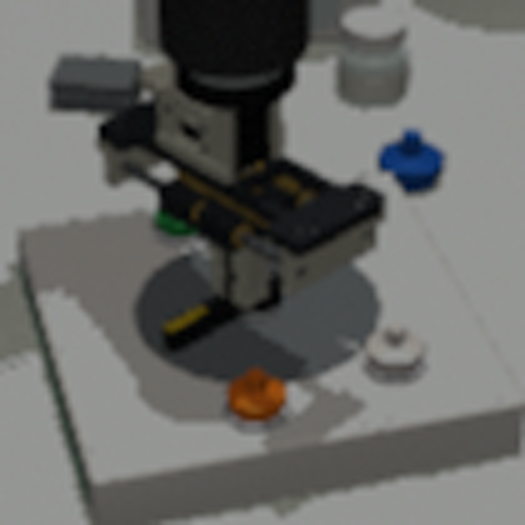

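{"op": "move_arm", "data": {
  "rows": "0 0 0 0 0 0.023 0; 0 0 0 0 0 0.023 0; 0 0 0 0 0 0 0; 0 0 0 0 -0.006 0 0; 0 0 0 0 -0.006 0 0; 0 0 5 -0.0024 -0.0044 0 0; 0 0 5 -0.0024 -0.0044 0 0; 0 0 0 0 0 0 0"
}}

```text
t: 5.15
eef_pos: [0.5071, 0.0554, 0.0695]
ee_rot: [3.141, -0.002, 0.551]
force: [-0.2, 0.3, -0.7]
width: 0.0007
gripper_force: 0.0
```

```bash
cat > rel.py <<'E'
from h import *
hub=np.array([.5356,.1048])
s=arm.get_state();y=s['ee_rot'][2];p=s['eef_pos'][:2]-hub
print("tool-frame rel hub",(p@[np.cos(y),np.sin(y)]).round(4),(p@[np.sin(y),-np.cos(y)]).round(4),"dir deg",np.degrees(y)+180,s['eef_pos'],s['force'],s['moment'],s['q'][5])
E
python3 rel.py
```

```text
tool-frame rel hub -0.0502 0.0271 dir deg 211.5948479532733 [0.50708056 0.05539344 0.06949464] [-0.18831691  0.28059386 -0.70792079] [-0.16506797  0.14825806 -0.02466907] 1.6278162142732862
```

{"op": "move_arm", "data": {
  "rows": "0 0 5 -0.0024 -0.0044 0 0; 0 0 5 -0.0024 -0.0044 0 0; 0 0 5 -0.0024 -0.0044 0 0; 0 0 5 -0.0024 -0.0044 0 0; 0 0 5 -0.0024 -0.0044 0 0; 0 0 5 -0.0024 -0.0044 0 0; 0 0 5 -0.0024 -0.0044 0 0; 0 0 5 -0.0024 -0.0044 0 0"
}}

```text
t: 6.15
eef_pos: [0.4805, 0.0838, 0.0691]
ee_rot: [-3.141, -0.001, -0.148]
force: [2.0, -1.3, 0.7]
width: 0.0004
gripper_force: 1.1
```

```bash
python3 rel.py
python3 - <<'E'
from h import *
p,d=arm.grab_frame("side");x0,y0,x1,y1=(195,110,300,215);cv2.imwrite(f"pics/s3.png",cv2.resize(p[y0:y1,x0:x1],None,fx=5,fy=5,interpolation=cv2.INTER_CUBIC))
E
```

```text
tool-frame rel hub -0.0514 0.0289 dir deg 171.51092887513516 [0.48052725 0.08380328 0.06911829] [ 2.00645783 -1.30543914  0.70911862] [-0.95075234 -0.46263952 -0.01457362] 0.8450357511770663
```

View pics/s3.png

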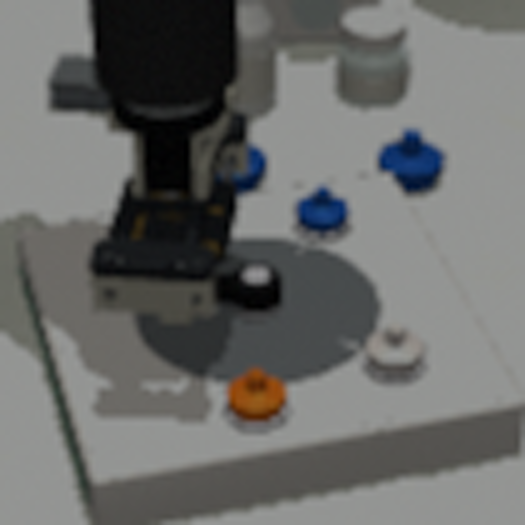

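{"op": "move_arm", "data": {
  "rows": "0 0 5 -0.0024 -0.0044 0 0; 0 0 5 -0.0024 -0.0044 0 0; 0 0 5 -0.0024 -0.0044 0 0; 0 0 5 -0.0024 -0.0044 0 0; 0 0 5 -0.0024 -0.0044 0 0; 0 0 5 -0.0024 -0.0044 0 0; 0 0 5 -0.0024 -0.0044 0 0; 0 0 5 -0.0024 -0.0044 0 0"
}}

```text
t: 7.2
eef_pos: [0.478, 0.1225, 0.0687]
ee_rot: [3.14, 0.0, -0.846]
force: [-0.4, -2.1, 1.4]
width: 0.0005
gripper_force: 1.0
```

{"op": "move_arm", "data": {
  "rows": "0 0 5 -0.0024 -0.0044 0 0; 0 0 5 -0.0024 -0.0044 0 0; 0 0 0 0 0 0 0; 0 0 0 0 0 0 0"
}}

```text
t: 7.7
eef_pos: [0.4822, 0.1322, 0.0686]
ee_rot: [-3.142, 0.0, -1.017]
force: [-0.2, -0.5, -0.4]
width: 0.0007
gripper_force: 0.4
```

```bash
python3 rel.py
```

```text
tool-frame rel hub -0.0514 0.0311 dir deg 121.72118538542458 [0.48215099 0.13216899 0.0686331 ] [-0.17859272 -0.54507641 -0.36192423] [-0.18159579  0.36315095  0.04635552] -0.10742076661706536
```

{"op": "move_arm", "data": {
  "rows": "0 0 0 0 0.012 0 0; 0 0 0 0 0 -0.04 0; 0 0 0 0 0 -0.06 0; 0 0 0 0 0.06 0 0; 0 0 0 0 0.06 0 0; 0 0 0 0 0 0 0"
}}

```text
t: 8.45
eef_pos: [0.3659, 0.0607, 0.1684]
ee_rot: [-3.14, 0.001, -1.02]
force: [1.5, 0.4, -0.5]
width: 0.0007
gripper_force: 0.0
```

```bash
cat > look.py <<'E'
import sys
from m import *
p,d=arm.grab_frame("top");q,_=arm.grab_frame("side")
hub=np.array([.5356,.1048])
for n,im,z in(("top",p,.076),("side",q,.076)):
    b=(180,190,260,250) if n=="top" else (220,140,260,190)
    for k,lo,hi,zz in(("yellow",(22,110,60),(35,255,255),z),("green",(45,100,40),(80,255,255),.07)):
        try:
            c,a,_=blob(im,lo,hi,b);r=ray(n,*c,zz)[:2]-hub;print(n,k,c.round(1),a,r.round(4),np.degrees(np.arctan2(r[1],r[0])))
        except Exception as e: print(n,k,"none")
cv2.imwrite(sys.argv[1],np.hstack([cv2.resize(p[170:270,165:275],(400,364),interpolation=3),cv2.resize(q[120:220,195:305],(400,364),interpolation=3)]))
E
python3 look.py pics/l1.png
```

```text
top yellow [203.7 222.9] 36 [-0.0436  0.0534] 129.18882809216345
top green [187.5 227.7] 138 [-0.0569  0.1001] 119.63147243321573
side yellow [233.8 157.1] 16 [-0.0427  0.046 ] 132.86582684781203
side green [230.7 152.4] 50 [-0.0541  0.0854] 122.34906823439263
```

View pics/l1.png

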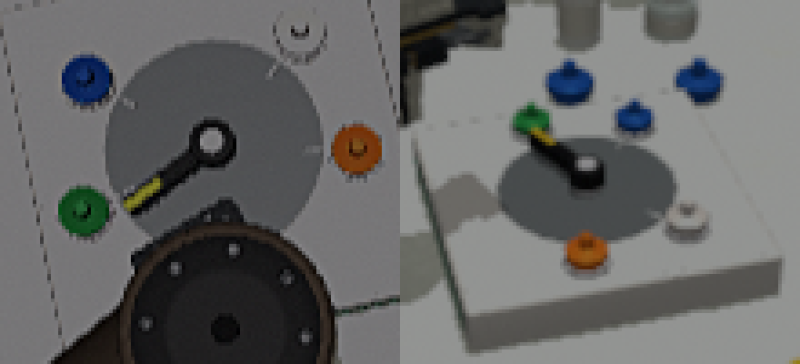

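The view shows the arm at about 129° (tip at (130,205) in the left crop, green at (84,211)), so it is about 10° short. The finger pair is thinner than I assumed. I'll go back, square up at 118.2° and push the rest.

{"op": "move_arm", "data": {
  "rows": "0 0 3.3 0 0 0 0; 0 0 0 -0.0048 -0.06 0 0; 0 0 0 -0.0048 -0.06 0 0; 0 0 0 0 -0.0074 0.05 0; 0 0 0 0 0 0.05 0; 0 0 0 0 0 0 0"
}}

```text
t: 9.3
eef_pos: [0.4755, 0.1305, 0.0649]
ee_rot: [3.133, -0.001, -1.078]
force: [0.4, -0.3, 1.2]
width: 0.0003
gripper_force: 0.0
```

```bash
python3 rel.py
```

```text
tool-frame rel hub -0.051 0.0408 dir deg 118.2420330438614 [0.47551771 0.13047064 0.06493515] [ 0.41480646 -0.31530094  1.22859241] [-0.05469112  0.13435291  0.01637844] -0.17368450548607856
```

{"op": "move_arm", "data": {
  "rows": "0 0 0 0 -0.003 0 0; 0 0 0 0 -0.003 0 0; 0 0 0 0 -0.003 0 0; 0 0 0 0 -0.003 0 0; 0 0 0 0 -0.003 0 0; 0 0 0 0 0 0 0"
}}

```text
t: 10.05
eef_pos: [0.4912, 0.1393, 0.0688]
ee_rot: [-3.141, -0.0, -1.078]
force: [-1.2, -0.8, 0.4]
width: 0.0003
gripper_force: 0.4
```

```bash
python3 rel.py
```

```text
tool-frame rel hub -0.0514 0.0228 dir deg 118.25606140413998 [0.49120624 0.13931289 0.06881587] [-1.18021354 -0.82433171  0.38200229] [-0.0750673   0.37919371 -0.05181551] -0.16868234532107806
```

{"op": "move_arm", "data": {
  "rows": "0 0 0 0 0.012 0 0; 0 0 0 0 0 -0.04 0; 0 0 0 0 0 -0.06 0; 0 0 0 0 0.06 0 0; 0 0 0 0 0.06 0 0; 0 0 0 0 0 0 0"
}}

```text
t: 10.8
eef_pos: [0.3707, 0.0742, 0.1685]
ee_rot: [-3.14, 0.001, -1.078]
force: [0.8, 0.6, 0.7]
width: 0.0006
gripper_force: 0.0
```

```bash
python3 look.py pics/l2.png
```

```text
top yellow [201.4 218.8] 38 [-0.0317  0.0603] 117.77563427785861
top green [187.5 227.7] 138 [-0.0569  0.1001] 119.63147243321573
side yellow [237.2 156.1] 14 [-0.0301  0.0513] 120.39835667127119
side green [230.5 152.7] 52 [-0.0548  0.0839] 123.16676393308045
```

View pics/l2.png

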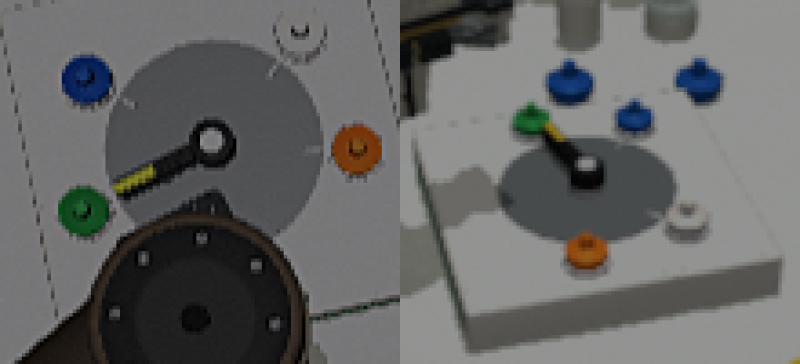

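The arm now points at green: tip at (115,190) in the left crop, about 2° past the line, against a tolerance of 6°. On to the button, checking the housing height from the stored depth on the way.

{"op": "move_arm", "data": {
  "rows": "0 0 0 0.0508 0.0175 0 0; 0 0 0 0.0508 0.0175 0 0; 0 0 0 0.0508 0.0175 0 0; 0 0 0 0.0508 0.0175 0 0; 0 0 0 0.0508 0.0175 0 0; 0 0 0 0.0508 0.0175 0 0; 0 0 0 0.0508 0.0175 0 0; 0 0 0 0 0 0.05 0"
}}

```text
t: 11.9
eef_pos: [0.4386, -0.2993, 0.1198]
ee_rot: [-3.137, -0.006, -1.081]
force: [0.2, 1.7, -1.4]
width: 0.0005
gripper_force: 0.0
```

Run:
```python
from m import *
for n,b in(("top",(340,225,385,270)),("side",(190,240,240,280))):
    im=cv2.imread(f"pics/{n}.png");P=pts(n,np.load(n+"_d.npy"));_,_,m=blob(im,(0,150,70),(5,255,255),b)
    z=np.median(P[m][:,2]);c=np.median(P[m],0);print(n,"button",c.round(4))
    d=np.hypot(P[...,0]-.431,P[...,1]+.2975);k=(d>.0175)&(d<.023)&(P[...,2]>.03)&(P[...,2]<.07);print(" ring z",np.percentile(P[k][:,2],[10,50,90]).round(4))
s=arm.get_state();print(s['eef_pos'],s['ee_rot'],s['force'])
```

```text
top button [ 0.4305 -0.296   0.0571]
 ring z [0.0429 0.0467 0.0501]
side button [ 0.4315 -0.3023  0.0537]
 ring z [0.0424 0.0455 0.0524]
[ 0.43859903 -0.29934004  0.1197656 ] [-3.13749593 -0.0057058  -1.08121586] [ 0.22160828  1.71615098 -1.39821893]
```

{"op": "move_arm", "data": {
  "rows": "0 0 0 -0.004 0.006 0.03 0; 0 0 0 0 0 0.012 0; 0 0 0 0 0 0 0"
}}

```text
t: 12.28
eef_pos: [0.4281, -0.2942, 0.0761]
ee_rot: [3.14, 0.001, -1.077]
force: [-0.0, -1.0, 0.4]
width: 0.0007
gripper_force: 0.0
```

{"op": "move_arm", "data": {
  "rows": "0 0 0 0 0 0.004 0; 0 0 0 0 0 0.004 0; 0 0 0 0 0 0.004 0; 0 0 0 0 0 0.003 0; 0 0 0 0 0 0 0; 0 0 0 0 0 0 0"
}}

```text
t: 13.02
eef_pos: [0.4281, -0.294, 0.0619]
ee_rot: [-3.141, -0.001, -1.078]
force: [1.4, 1.5, 3.8]
width: 0.0004
gripper_force: 1.6
```

{"op": "move_arm", "data": {
  "rows": "0 0 0 0 0 0.002 0; 0 0 0 0 0 0.001 0; 0 0 0 0 0 0 0; 0 0 0 0 0 0 0"
}}

```text
t: 13.52
eef_pos: [0.4281, -0.294, 0.0592]
ee_rot: [-3.141, -0.001, -1.077]
force: [-0.3, 3.2, 9.8]
width: 0.0004
gripper_force: 5.0
```

The force is 9.8 N, above the 5 N needed to press fully, so the button has bottomed. I'll lift off and check.

{"op": "move_arm", "data": {
  "rows": "0 0 0 0 0 0 0; 0 0 0 0 0 -0.02 0; 0 0 0 0 0 -0.05 0; 0 0 0 0 0 -0.05 0; 0 0 0 0 0 0 0; 0 0 0 0 0 0 0"
}}

```text
t: 14.28
eef_pos: [0.4267, -0.2937, 0.1778]
ee_rot: [3.141, 0.001, -1.078]
force: [0.3, 0.7, 0.1]
width: 0.0005
gripper_force: 0.0
```

```bash
python3 look.py pics/l3.png; python3 -c "
from station import arm
s=arm.get_state();print(s['eef_pos'],s['force'],abs(s['qd']).max())"
```

```text
top yellow [201.6 218.7] 39 [-0.0317  0.0598] 117.89197322479258
top green [187.4 227.7] 140 [-0.057   0.1002] 119.63128167251243
side yellow [237.2 156.1] 14 [-0.0301  0.0513] 120.39835667127119
side green [230.6 152.8] 54 [-0.0544  0.0833] 123.153205824376
[ 0.4264832  -0.29367981  0.17704801] [-0.5456984  -0.14131575 -0.80782561] 0.006964120035692242
```

```bash
python3 -c "
from station import arm
print(arm.job_done())"
```

```text
the job is handed in; nothing more can be done
None
```

I pushed the selector arm round to point at the green filter (about 2° off the line, tolerance 6°), then pressed the start button until it bottomed at 9.8 N and lifted clear. I handed the job in at about 14.4 s; it returned no verdict.

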